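# Drop the kickstand of a desk picture stand and hold the frame upright

## Task

While the sprung picture frame still lies tipped back, push its kickstand leg down, past the point where it snaps over by itself, until it sits at its lower stop. Then take the frame by the red stub on top, swing it up until it stands upright and keep holding it there by the stub: the program finishes while holding, because the frame would fall back if let go. Do not shove or lift the stand's wooden foot about, and leave the two ink bottles and the green paint tube where they are.

Things in the scene. Friction and masses are not known exactly. Their poses are not given: they have to be found in the camera images.
- desk_stand: Heavy (3 kg) loose dark wooden foot of the stand, 130 (x) x 224 (y) x 22 mm high, on the table. Origin: centre of its underside; z up; -x is the kickstand side, facing the robot at yaw 0; y runs along the frame's hinge. It slides if pushed with some 15 N.
- frame (a joint): Frame angle (wooden frame 180 wide, 165 tall, 18 mm thick, white panel) about its hinge along the foot's y axis, 40 mm above the table over the foot's origin. 0 = upright, positive = tipped to the foot's +x, stop at 0.44, where it starts; spring and weight always push it there (2 to 4 N at the stub). Can reach -0.15; with the kickstand down, the leg meets the table at about -0.02.
- frame_hinge (a point): Middle of the frame's hinge line, 40 mm above the table. Its z axis points up along the frame, its -x axis out of the frame's kickstand side, its y axis along the hinge.
- stub: Red barrel grip on top of the frame, 34 mm long along the hinge direction (y), 30 mm in diameter, on a 14 mm brass neck. Origin at its centre, 203 mm from the hinge line along the frame, 38 mm above the top rail; z up along the frame. Grasp its two flat ends (34 mm apart) or across the diameter; it may turn between the fingers as the frame swings.
- kickstand (a joint): Leg angle about the frame's x axis (its normal). 0 = stowed, pointing to the frame's -y side, 25 degrees above sideways; grows as the leg swings down; 2.147 = lower stop, pointing down along the frame and 8 degrees beyond, to +y. A spring holds it at either end: push it past 1.07 (mid swing) and it snaps on by itself. About 3 N, 105 mm from the pivot, starts it.
- kickstand_pivot (a point): Pivot of the leg in the middle of the frame: 100 mm from the hinge along the frame and 25 mm out of it on the kickstand side (frame -x). Axes as the frame's.
- kickstand_mid (a point): Point on the leg's centre line 105 mm from the pivot, good to push on from above. The leg is a round aluminium bar 12 mm in diameter with a yellow plastic end 18 mm in diameter; it always stands off the frame by 30 degrees, to the kickstand side.
- kickstand_foot (a point): Centre of the rounded yellow end of the leg, 151 mm from the pivot, 9 mm in radius.
- ink_red_cap: Blue ink bottle with a red cap, 43 mm in diameter, 60 mm tall, standing; leave it alone. Origin at the centre of its underside.
- ink_white_cap: Amber ink bottle with a white cap, 43 mm in diameter, 60 mm tall, standing; leave it alone. Origin at the centre of its underside.
- green_tube: Green paint tube with a dark cap, lying, 36 x 125 x 20 mm (long in y); leave it alone. Origin at the centre of its underside.

How it is judged:
On the way, in this order (a step that is already met when the one before it is completed fails the run):
1. the kickstand is at its lower stop while the frame still lies tipped back (value of joint kickstand above 2 rad and value of joint frame above 0.25 rad), for 0.3 s.
2. the frame is swung upright, held by the stub (value of joint frame between -0.08 and 0.08 rad and contact force between the fingers and stub above 1.5 N), for 0.3 s.
At the end, for the whole second after the job is handed in: The kickstand is at its lower stop (joint above 2.0), the frame stands upright and still (frame joint between -0.08 and 0.08, stub axis within 0.09 rad of vertical), the fingers hold it by the stub with more than 1.5 N, and the wooden foot stands flat on the table (all of step 2 and value of joint kickstand above 2 rad and angle between stub's own z axis and vertical below 0.09 rad and velocity of joint frame between -0.1 and 0.1 rad/s and angle between desk_stand's own z axis and vertical below 0.04 rad and height (world z) of desk_stand below 0.008 m); the arm keeps its last pose, push and grip.
It fails at once if the stand's foot is shoved more than 50 mm or lifted or tilted (distance of desk_stand from where it was at the start of the episode above 0.05 m or angle between desk_stand's own z axis and vertical above 0.12 rad).
It fails at once if an ink bottle or the green paint tube is moved or tipped over (distance of any of ink_red_cap, ink_white_cap, green_tube from where it was at the start of the episode above 0.03 m or angle between any of ink_red_cap, ink_white_cap, green_tube's own z axis and vertical above 0.5 rad).
It also fails if it takes over 48 s, if anything falls off the work surface, if the arm or the gripper's body presses on something with over 40 N, if the wrist force passes 120 N, or if a joint passes its speed limit or range.

## Robot

A 7-joint arm with a two-finger parallel gripper is mounted at the origin on a cart in front of the work surface, level with it; the furniture and walls round the work are solid. World frame = base frame: x ahead of the robot, y to its left, z up, the work surface at z = 0. Lengths are in m, angles in rad, forces in N, time in s.
With the tool pointing down it reaches from about 0.425 to 0.925 m from the base axis. Payload 6.8 kg.
Tool frame: the origin (TCP) lies on the centre line of the jaws, within the pads' length; the fingertips stand bot.tip_reach ahead of it and the grasp point (between the pads) lies 3 mm ahead of it (bot.tip_reach is the distance from the TCP to the fingertips, in m); z points along the fingers, y is the line along which they close (so a half turn about z gives the same grasp; the last joint's range is limited). The gripper opens to 85 mm and grips with 20 to 120 N. Pads are 22 mm wide; open, the fingers measure 114 mm over their backs; the gripper's body (76 mm by 85 mm) begins 54 mm behind the grasp point. The pads swing forward as they close: fully open they stand 13 mm farther back than shut.
Start: joints at [-1.407, 0.477, 0.022, 1.555, -0.011, 1.109, -0.083], TCP at [0.181, 0.65, 0.253] pointing down, gripper open.
Joint ranges: [-2.96, 2.96], [-0.34, 2.1], [-1.41, 1.46], [0.24, 2.44], [-1.37, 4.51], [0.17, 1.92], [-2.96, 2.96]. Speed limits (rad/s): [2.39, 2.39, 3.14, 3.14, 3.14, 3.14, 3.14].

## Interface

Orientations are given as a unit quaternion [w, x, y, z].
In Python, from station import bot gives the robot as it stands.
- The arm moves only by the tool jog_arm, never from a script. Its argument "deltas" is a list of rows, each a list of 7 numbers: the shift along the world's x, y, z in m, then the turn, a rotation vector about the world's x, y, z in rad, then the opening, from 0 (shut) to 1 (fully open). In form: [[x, y, z, rx, ry, rz, grip], ...]. A call has 1 to 10 rows; each row shifts and turns the commanded pose from where the row before left it; what a row does not reach is not made up. A row lasts 1/10 s, in which the tool goes at most 50 mm and 8.59 degrees, less where a joint would pass 70% of its speed; a pose out of reach is approached as far as the arm can. A call with a gripper value outside its range is refused whole. The fingers move at their own pace and stop on an object; "newtons" is the grip in N (left out, the last holds). Time passes only in rows, so rows that do not move let the fingers close. It gives the time, the measured TCP pose, the force, the opening and the grip force at its end, in the units of the state.
- bot.get_obs(): the state, without advancing time (a new reading comes with each control period).
- bot.read_camera(name): name is "scene" or "top" or "wrist"; returns a dict with "img" (480x640x3 uint8, red, green, blue), "K" (3x3 intrinsics, pixels), "eye" and "attitude" of the camera in the world. Camera axes: x right, y down, z forward; pixel columns grow to the right and rows downward; lengths in m; the calibration is good to about 2 mm. The wrist camera is an equidistant fisheye: a pixel r from the principal point sees the ray r / f radians off the axis. A picture is of the moment at which its call begins. There is no depth.
- bot.hand_in(): hands the job in; it is judged then, once.
The state is a dict: "t": time; "q": joint angles; "joint_vel": joint speeds; "joint_torque": joint torques, N m; "eef_pos": TCP position; "tool_rot": TCP orientation; "contact_force": force on the tool from outside, world axes, zero at the start; "torque": the same for the moment, N m; "gripper_width": opening from 0.0 (shut) to 1.0 (fully open); "grasp_force": force on a finger pad.
Only numpy, scipy, OpenCV 4.12 (cv2) and the standard library are available. Lean on these libraries where they do the work, as an engineer would, in place of code of your own. Each camera call takes 0.05 s, during which the arm holds its last target. There are 200 camera calls.

## Working session

There is one attempt and no reset: what is moved stays moved. The work goes in short steps, Python scripts to look and compute and a tool call to move; the robot and the scene stay as the last step left them, time stands still between calls to the robot, and variables do not carry over. Pictures are saved under pics/ and viewed, at most 10 in all, crops included, and the job is handed in when it is done.

Besides the shell and the picture viewer there is one more tool, called after "Request:" as name([rows], argument=value, ...), one row to a line, values as JSON. jog_arm: Moves the arm, as the interface text tells. Its arguments: {"type":"object","properties":{"deltas":{"type":"array"},"newtons":{"type":"number"}},"required":["deltas"]}

```bash
mkdir -p pics; python3 - <<'E'
from station import bot
import cv2,pickle
o=bot.get_obs();print(o['eef_pos'],o['tool_rot'],bot.tip_reach)
d={}
for n in("scene","top"):
    c=bot.read_camera(n);d[n]=c;cv2.imwrite(f"pics/{n}.png",c["img"][:,:,::-1]);print(n,c["K"],c["eye"],c["attitude"])
pickle.dump(d,open("d.pkl","wb"))
E
```

```text
[0.18106584 0.6496949  0.25231625] [-5.59868236e-05  1.35443150e-01  9.90784710e-01 -8.99047477e-04] 0.022
scene [[523.48975125   0.         311.3831702 ]
 [  0.         523.48975125 243.01980608]
 [  0.           0.           1.        ]] [-0.46831452 -0.72022523  0.83304573] [-0.44366472  0.74438553 -0.43608067  0.24266325]
top [[499.4746664    0.         321.65805402]
 [  0.         499.4746664  237.17714166]
 [  0.           0.           1.        ]] [ 0.29048049 -0.11245215  1.41380186] [ 0.07656801 -0.70017039  0.70569168 -0.07679859]
```

View pics/scene.png

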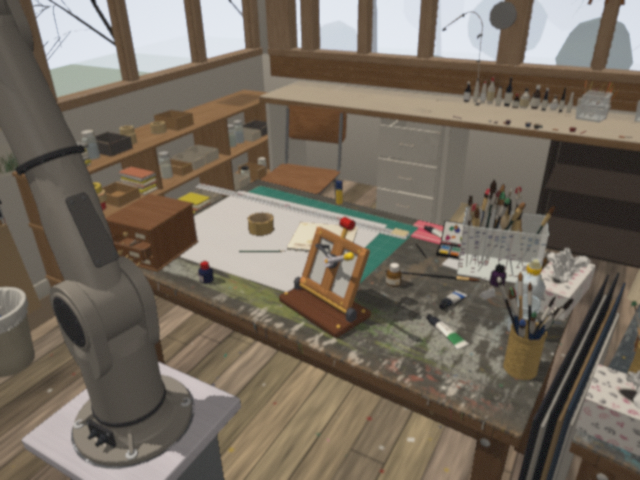

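View pics/top.png

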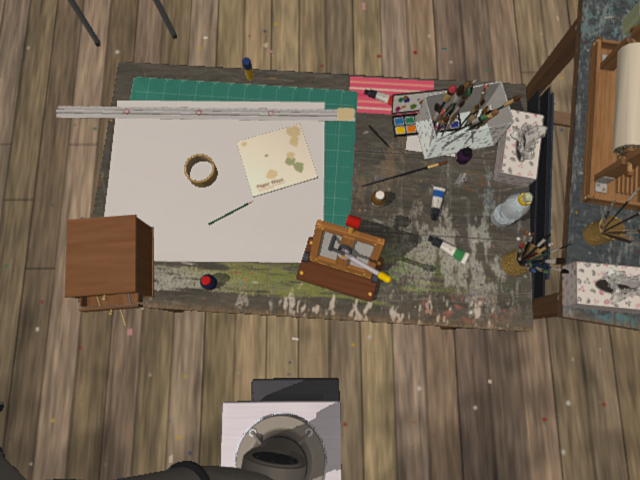

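The top view shows the red stub at about (354,222) and the yellow leg end at (385,278), with the leg stowed towards −y. The foot runs from (300,272) to (375,293). The white-cap bottle is at (380,198), the red-cap bottle at (208,282) and the green tube at (448,248). In the scene view the stub is at (347,223) and the yellow end at (347,257).

```bash
cat > h.py <<'E'
import numpy as np,cv2
from scipy.spatial.transform import Rotation as R
from scipy.optimize import least_squares
def rot(q): return R.from_quat(q,scalar_first=True)
def ray(c,uv):
    d=np.linalg.inv(c["K"])@[uv[0],uv[1],1]; return c["eye"],rot(c["attitude"]).apply(d/np.linalg.norm(d))
def plane(c,uv,z):
    e,d=ray(c,uv); return e+d*(z-e[2])/d[2]
def tri(a,ua,b,ub):
    (e,d),(f,g)=ray(a,ua),ray(b,ub)
    s=np.linalg.lstsq(np.c_[d,-g],f-e,rcond=None)[0]; p,q=e+s[0]*d,f+s[1]*g
    return (p+q)/2,np.linalg.norm(p-q)
def blob(c,kind,near,r=30):
    h,s,v=cv2.split(cv2.cvtColor(c["img"],cv2.COLOR_RGB2HSV).astype(int))
    m={"red":((h<5)|(h>174))&(s>170)&(v>90),"yel":(h>21)&(h<32)&(s>150)&(v>140),
       "grn":(h>45)&(h<80)&(s>110)}[kind].astype(np.uint8)
    n,l,st,ce=cv2.connectedComponentsWithStats(m)
    k=[i for i in range(1,n) if np.hypot(*(ce[i]-near))<r]
    k=max(k,key=lambda i:st[i][4]); return ce[k],st[k]
def kin(fr,ks):  # stand-local stub, pivot, mid, foot, leg dir
    x=np.array([np.cos(fr),0,-np.sin(fr)]);z=np.array([np.sin(fr),0,np.cos(fr)]);y=np.array([0,1.,0]);h=np.array([0,0,.04])
    a=np.radians(25)-ks; d=-.5*x+np.cos(np.pi/6)*(-y*np.cos(a)+z*np.sin(a)); p=h+.1*z-.025*x
    return h+.203*z,p,p+.105*d,p+.151*d,d
E
python3 - <<'E'
from h import *
import pickle
np.set_printoptions(precision=4,suppress=True)
d=pickle.load(open("d.pkl","rb"));t,s=d["top"],d["scene"]
P=[]
for k,a,b in(("red",(354,222),(347,223)),("yel",(385,278),(348,257))):
    ua,sa=blob(t,k,a);ub,sb=blob(s,k,b);p,g=tri(t,ua,s,ub);P.append(p);print(k,ua,sa,ub,sb,p,g)
st,pv,mid,ft,_=kin(.44,0)
def f(v):
    r=R.from_euler("z",v[2]); o=np.array([v[0],v[1],0])
    return np.r_[r.apply(st)+o-P[0],r.apply(ft)+o-P[1]]
o=least_squares(f,[.4,-.1,-.2]);print("stand",o.x,"res",o.fun)
v=o.x;r=R.from_euler("z",v[2]);O=np.r_[v[:2],0]
c=[r.apply(q)+O for q in [(x,y,.022) for x in(-.065,.065) for y in(-.112,.112)]]
img=t["img"].copy()
for q in c+[r.apply(st)+O,r.apply(pv)+O,r.apply(mid)+O,r.apply(ft)+O]:
    w=rot(t["attitude"]).inv().apply(q-t["eye"]);u=t["K"]@(w/w[2]);cv2.circle(img,(round(u[0]),round(u[1])),2,(255,0,255),-1)
cv2.imwrite("pics/chk.png",cv2.resize(img[180:320,180:480],None,fx=2.6,fy=2.6)[:,:,::-1])
for n,uv,z in(("redcap",(208,282),.06),("white",(378,195),.06),("tube",(448,248),.015)):print(n,plane(t,uv,z))
print("mid path");
for k in np.arange(0,2.2,.2):
    q=kin(.44,k); print(round(k,1),*[r.apply(q[i])+O for i in(2,3)])
print("stub",r.apply(st)+O,"upright",r.apply(kin(0,0)[0])+O,"pivot",r.apply(pv)+O)
E
```

```text
red [352.9658 221.3356] [346 215  15  14 146] [346.732  223.1546] [341 218  13  11  97] [ 0.5917 -0.1907  0.2263] 0.00047055496534548013
yel [384.023  277.1379] [378 272  13  11  87] [348.5957 255.4681] [344 252  10   7  47] [ 0.4546 -0.2635  0.2228] 0.0017488793442451034
stand [ 0.5131 -0.1611 -0.3293] res [ 0.0032  0.0017 -0.0026 -0.0032 -0.0017  0.0005]
redcap [0.4669 0.1963 0.06  ]
white [ 0.7103 -0.2744  0.06  ]
tube [ 0.5649 -0.4744  0.015 ]
mid path
0.0 [ 0.4759 -0.2354  0.1983] [ 0.4513 -0.2652  0.2233]
0.2 [ 0.4671 -0.2388  0.1827] [ 0.4386 -0.27    0.201 ]
0.4 [ 0.459  -0.2386  0.1665] [ 0.427  -0.2698  0.1776]
0.6 [ 0.4521 -0.235   0.1501] [ 0.4171 -0.2646  0.154 ]
0.8 [ 0.4466 -0.2281  0.1342] [ 0.4091 -0.2547  0.1312]
1.0 [ 0.4426 -0.2182  0.1195] [ 0.4035 -0.2404  0.1101]
1.2 [ 0.4405 -0.2057  0.1066] [ 0.4004 -0.2224  0.0915]
1.4 [ 0.4402 -0.191   0.0959] [ 0.4    -0.2012  0.0761]
1.6 [ 0.4418 -0.1747  0.0879] [ 0.4023 -0.1779  0.0646]
1.8 [ 0.4452 -0.1576  0.083 ] [ 0.4071 -0.1533  0.0575]
2.0 [ 0.4502 -0.1403  0.0812] [ 0.4144 -0.1283  0.055 ]
stub [ 0.595  -0.189   0.2237] upright [ 0.5131 -0.1611  0.243 ] pivot [ 0.532  -0.1675  0.1411]
```

View pics/chk.png

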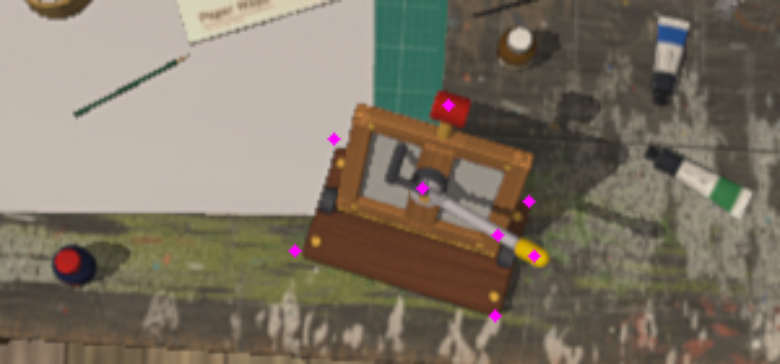

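The overlay puts the foot corners slightly off: the real front corners are at about (304,258) and (505,312) in the crop. The yellow centroid is biased, so I'll refit using the stub and the foot's front corners.

```bash
python3 - <<'E'
from h import *
import pickle
np.set_printoptions(precision=4,suppress=True)
d=pickle.load(open("d.pkl","rb"));t=d["top"]
L,Rr=[plane(t,(180+u/2.6,180+v/2.6),.022) for u,v in((304,258),(507,311))]
print(L,Rr,"len",np.linalg.norm(L-Rr))
st=np.array([.5917,-.1907,.2263]);ye=np.array([.4546,-.2635,.2228])
k=kin(.44,0)
def f(v):
    r=R.from_euler("z",v[2]);o=np.r_[v[:2],0]
    return np.r_[(r.apply(k[0])+o-st)[:2],(r.apply([-.065,.112,.022])+o-L)[:2],(r.apply([-.065,-.112,.022])+o-Rr)[:2],(r.apply(k[3])+o-ye)[:2]*.5]
o=least_squares(f,[.5,-.16,-.27]);print(o.x,o.fun)
v=o.x;r=R.from_euler("z",v[2]);O=np.r_[v[:2],0]
for a in np.arange(0,1.9,.2):
    q=kin(.44,a);print(round(a,1),r.apply(q[2])+O,r.apply(q[3])+O)
for a in(.44,.33,.22,.11,0):print("stub",a,r.apply(kin(a,0)[0])+O)
E
```

```text
[ 0.4777 -0.0439  0.022 ] [ 0.4191 -0.2609  0.022 ] len 0.2247496532000653
[ 0.5101 -0.1679 -0.2663] [ 0.0018 -0.     -0.0008  0.0011 -0.0011  0.002   0.0002 -0.0061]
0.0 [ 0.4777 -0.2445  0.1983] [ 0.455  -0.2758  0.2233]
0.2 [ 0.469  -0.2484  0.1827] [ 0.4426 -0.2813  0.201 ]
0.4 [ 0.461  -0.2487  0.1665] [ 0.431  -0.2818  0.1776]
0.6 [ 0.4539 -0.2456  0.1501] [ 0.4208 -0.2773  0.154 ]
0.8 [ 0.4479 -0.2391  0.1342] [ 0.4122 -0.2679  0.1312]
1.0 [ 0.4434 -0.2294  0.1195] [ 0.4057 -0.254   0.1101]
1.2 [ 0.4404 -0.217   0.1066] [ 0.4015 -0.2362  0.0915]
1.4 [ 0.4392 -0.2024  0.0959] [ 0.3997 -0.2152  0.0761]
1.6 [ 0.4398 -0.1861  0.0879] [ 0.4005 -0.1917  0.0646]
1.8 [ 0.4421 -0.1688  0.083 ] [ 0.4038 -0.1668  0.0575]
stub 0.44 [ 0.5935 -0.1907  0.2237]
stub 0.33 [ 0.5736 -0.1853  0.232 ]
stub 0.22 [ 0.5529 -0.1796  0.2381]
stub 0.11 [ 0.5316 -0.1738  0.2418]
stub 0 [ 0.5101 -0.1679  0.243 ]
```

Request:
jog_arm([
  [0,0,0.04,0,0,0,0],
  [0.03,-0.03,0.03,0,0,0,0],
  [0.035,-0.035,0,0,0,0,0],
  [0.035,-0.035,0,0,0,0,0],
  [0.035,-0.035,0,0,0,0,0],
  [0.035,-0.035,0,0,0,0,0],
  [0.035,-0.035,0,0,0,0,0],
  [0.03,-0.04,0,0,0,0,0],
  [0.02,-0.04,0,0,0,0,0],
  [0.02,-0.04,0,0,0,0,0],
])

```text
t: 1.1
eef_pos: [0.4558, 0.3242, 0.3218]
tool_rot: [-0.0, 0.136, 0.991, -0.0]
contact_force: [1.1, 0.2, 0.6]
gripper_width: -0.0
grasp_force: 0.0
```

Request:
jog_arm([
  [0.01,-0.048,0,0,0,0,0],
  [0.01,-0.048,0,0,0,0,0],
  [0.005,-0.048,0,0,0,0,0],
  [0,-0.048,0,0,0,0,0],
  [0,-0.048,0,0,0,0,0],
  [0,-0.048,0,0,0,0,0],
  [0,-0.048,0,0,0,0,0],
  [0,-0.048,0,0,0,0,0],
  [0,-0.048,0,0,0,0,0],
  [0,-0.048,0,0,0,0,0],
])

```text
t: 2.1
eef_pos: [0.4794, -0.1554, 0.3221]
tool_rot: [0.0, 0.135, 0.991, 0.0]
contact_force: [1.6, -0.3, -0.3]
gripper_width: 0.005
grasp_force: 0.0
```

Request:
jog_arm([
  [0,-0.045,0,0,0,0,0],
  [0,-0.045,0,0,0,0,0],
  [0,0,-0.03,0,0,0,0],
  [0,0,-0.03,0,0,0,0],
  [0,0,0,0,0,0,0],
])

```text
t: 2.6
eef_pos: [0.4776, -0.2426, 0.2586]
tool_rot: [-0.004, 0.136, 0.991, 0.0]
contact_force: [-0.5, 1.0, 0.6]
gripper_width: 0.0
grasp_force: 0.0
```

```bash
python3 - <<'E'
from station import bot
import cv2
a=bot.read_camera("scene")["img"][190:350,250:410];b=bot.read_camera("wrist")["img"]
a=cv2.resize(a,(400,400),interpolation=cv2.INTER_CUBIC);b=cv2.resize(b,(400,300))
b=cv2.copyMakeBorder(b,0,100,0,0,0)
cv2.imwrite("pics/pre.png",cv2.hconcat([a,b])[:,:,::-1])
E
```

```text
(no output)
```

View pics/pre.png

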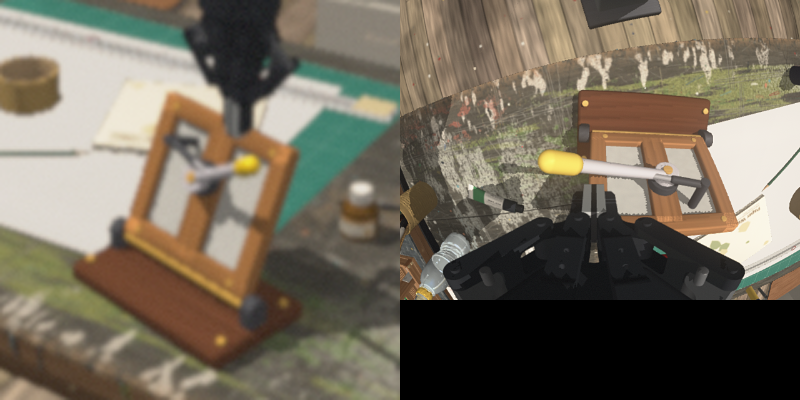

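The finger is above the leg near mid-length: in the wrist half the tip is at (593,188) and the bar at (593,165). The bar may lie a little nearer the robot, so I'll shift a few mm that way and feel for contact.

Request:
jog_arm([
  [-0.004,-0.002,-0.015,0,0,0,0],
  [0,0,-0.01,0,0,0,0],
  [0,0,-0.006,0,0,0,0],
  [0,0,-0.004,0,0,0,0],
  [0,0,0,0,0,0,0],
])

```text
t: 3.2
eef_pos: [0.4766, -0.2457, 0.2275]
tool_rot: [0.0, 0.135, 0.991, -0.0]
contact_force: [1.1, 0.3, 2.0]
gripper_width: 0.001
grasp_force: 1.0
```

Request:
jog_arm([
  [-0.004,-0.002,-0.008,0,0,0,0],
  [-0.004,-0.002,-0.008,0,0,0,0],
  [-0.004,0,-0.008,0,0,0,0],
  [-0.004,0,-0.008,0,0,0,0],
  [0,0,0,0,0,0,0],
])

```text
t: 3.7
eef_pos: [0.4585, -0.2494, 0.1937]
tool_rot: [-0.001, 0.136, 0.991, 0.0]
contact_force: [0.3, -0.8, 0.6]
gripper_width: 0.004
grasp_force: 0.6
```

```bash
python3 - <<'E'
from station import bot
import cv2
a=bot.read_camera("scene")["img"][190:350,250:410];b=bot.read_camera("wrist")["img"]
a=cv2.resize(a,(400,400),interpolation=cv2.INTER_CUBIC);b=cv2.resize(b,(400,300))
b=cv2.copyMakeBorder(b,0,100,0,0,0)
cv2.imwrite("pics/p2.png",cv2.hconcat([a,b])[:,:,::-1])
E
```

```text
(no output)
```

View pics/p2.png

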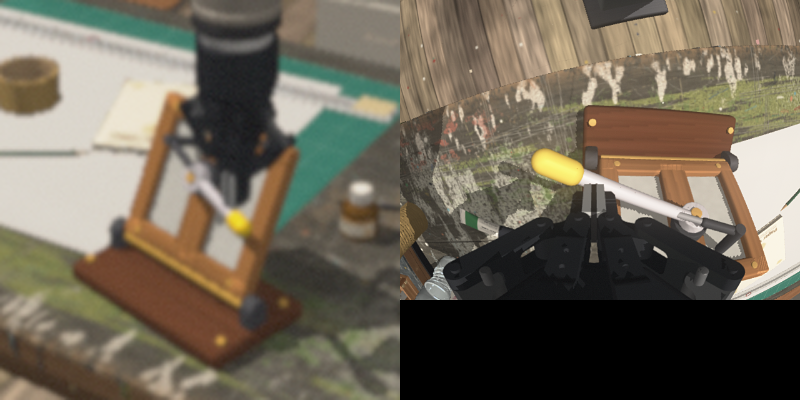

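The leg has followed the finger: it now slopes down, with the yellow end at (240,222) in the scene half. I'll keep going along the arc.

Request:
jog_arm([
  [-0.005,0.001,-0.008,0,0,0,0],
  [-0.004,0.002,-0.008,0,0,0,0],
  [-0.003,0.003,-0.008,0,0,0,0],
  [-0.003,0.004,-0.008,0,0,0,0],
  [-0.002,0.005,-0.008,0,0,0,0],
  [-0.002,0.005,-0.007,0,0,0,0],
  [-0.002,0.006,-0.007,0,0,0,0],
  [-0.002,0.006,-0.007,0,0,0,0],
  [0,0.006,-0.005,0,0,0,0],
  [0,0,0,0,0,0,0],
])

```text
t: 4.8
eef_pos: [0.4368, -0.2103, 0.1284]
tool_rot: [-0.001, 0.135, 0.991, 0.0]
contact_force: [-0.3, 1.2, 0.8]
gripper_width: -0.002
grasp_force: 0.0
```

```bash
python3 - <<'E'
from station import bot
import cv2
a=bot.read_camera("scene")["img"][190:350,250:410];b=bot.read_camera("wrist")["img"]
a=cv2.resize(a,(400,400),interpolation=cv2.INTER_CUBIC);b=cv2.resize(b,(400,300))
b=cv2.copyMakeBorder(b,0,100,0,0,0)
cv2.imwrite("pics/p3.png",cv2.hconcat([a,b])[:,:,::-1])
E
```

```text
(no output)
```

View pics/p3.png

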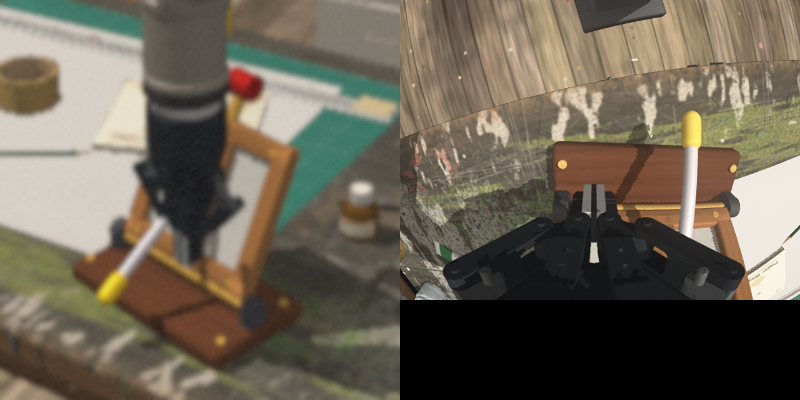

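The leg has snapped over and points down at (108,290) in the scene half and (690,125) in the wrist half, clear of the finger. Next I'll retract, open the gripper, move above the stub and check the leg angle.

Request:
jog_arm([
  [0,-0.01,0.04,0,0,0,0],
  [0,0.01,0.05,0,0,0,0],
  [0,0,0.05,0,0,0,0],
  [0,0,0.05,0,0,0,1],
  [0.045,0.005,0,0,0,0,1],
  [0.045,0.005,0,0,0,0,1],
  [0.045,0.005,0,0,0,0,1],
  [0.02,0.005,0,0,0,0,1],
  [0,0,-0.02,0,0,0,1],
  [0,0,0,0,0,0,1],
])

```text
t: 5.9
eef_pos: [0.5914, -0.1913, 0.296]
tool_rot: [-0.002, 0.135, 0.991, -0.0]
contact_force: [-1.1, 0.1, 0.1]
gripper_width: 0.998
grasp_force: 0.0
```

```bash
python3 - <<'E'
from station import bot
from h import *
np.set_printoptions(precision=4,suppress=True)
t=bot.read_camera("top");s=bot.read_camera("scene");b=bot.read_camera("wrist")["img"]
r=R.from_euler("z",-.2663);q=r.apply(kin(.44,2.147)[3])+[.5101,-.1679,0];print("pred",q)
cv2.imwrite("pics/p4.png",cv2.hconcat([cv2.resize(s["img"][190:350,250:410],(300,300)),cv2.resize(b,(400,300))])[:,:,::-1])
for n,c in(("t",t),("s",s)):
    w=rot(c["attitude"]).inv().apply(q-c["eye"]);u=(c["K"]@(w/w[2]))[:2]
    try: print(n,u,blob(c,"yel",u,20))
    except ValueError: print(n,u,"hidden")
try: print(tri(t,blob(t,"yel",u*0+[0,0],1)[0],s,u))
except ValueError: pass
print("red",blob(s,"red",(347,223),25))
E
```

```text
pred [ 0.4151 -0.1231  0.0561]
t [325.4845 300.3253] hidden
s [290.1993 306.7683] (array([289.8506, 301.6667]), array([284, 296,  13,  12,  87], dtype=int32))
red (array([346.7857, 223.1837]), array([341, 218,  13,  11,  98], dtype=int32))
```

View pics/p4.png

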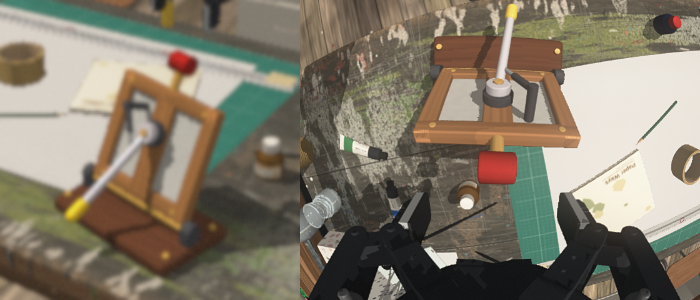

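The leg is at its lower stop: the yellow end is at (290,302) px against a predicted (290,307), and the stub has not moved. In the wrist half the stub at (497,167) is centred between the open fingers, so I'll descend and close on its flat ends.

Request:
jog_arm([
  [0.001,0,-0.03,0,0,0,1],
  [0,0,-0.025,0,0,0,1],
  [0,0,-0.014,0,0,0,1],
  [0,0,0,0,0,0,1],
  [0,0,0,0,0,0,0.2],
  [0,0,0,0,0,0,0.2],
  [0,0,0,0,0,0,0.2],
  [0,0,0,0,0,0,0.2],
  [0,0,0,0,0,0,0.2],
  [0,0,0,0,0,0,0.2],
], newtons=35)

```text
t: 7.05
eef_pos: [0.5945, -0.1908, 0.2307]
tool_rot: [0.002, 0.135, 0.991, 0.001]
contact_force: [0.4, 3.5, 5.1]
gripper_width: 0.395
grasp_force: 35.2
```

Request:
jog_arm([
  [-0.01,0.003,0.0045,0,0,0,0.2],
  [-0.01,0.003,0.004,0,0,0,0.2],
  [-0.01,0.003,0.0035,0,0,0,0.2],
  [-0.01,0.003,0.003,0,0,0,0.2],
  [0,0,0,0,0,0,0.2],
])

```text
t: 7.55
eef_pos: [0.5541, -0.1779, 0.2452]
tool_rot: [0.002, 0.135, 0.991, 0.001]
contact_force: [4.7, 3.1, -2.1]
gripper_width: 0.391
grasp_force: 35.8
```

Request:
jog_arm([
  [-0.01,0.003,0.002,0,0,0,0.2],
  [-0.01,0.003,0.0015,0,0,0,0.2],
  [-0.01,0.003,0.001,0,0,0,0.2],
  [-0.01,0.002,0,0,0,0,0.2],
  [-0.001,0,0,0,0,0,0.2],
  [0,0,0,0,0,0,0.2],
  [0,0,0,0,0,0,0.2],
  [0,0,0,0,0,0,0.2],
  [0,0,0,0,0,0,0.2],
])

```text
t: 8.45
eef_pos: [0.5152, -0.1656, 0.2501]
tool_rot: [0.003, 0.134, 0.991, 0.002]
contact_force: [5.9, 9.0, 1.9]
gripper_width: 0.396
grasp_force: 35.8
```

```bash
python3 - <<'E'
from station import bot
from h import *
np.set_printoptions(precision=4,suppress=True)
P=[]
for i in range(8):
    o=bot.get_obs();P.append(o["eef_pos"]);s=bot.read_camera("scene")
print(np.mean(P,0),o["contact_force"],o["grasp_force"],o["gripper_width"])
r=R.from_euler("z",-.2663)
q=r.apply(kin(0,2.147)[3])+[.5101,-.1679,0]
w=rot(s["attitude"]).inv().apply(q-s["eye"]);u=(s["K"]@(w/w[2]))[:2];print(u,blob(s,"yel",u,25)[0])
cv2.imwrite("pics/p5.png",cv2.resize(s["img"][190:350,250:410],(500,500))[:,:,::-1])
E
```

```text
[ 0.5152 -0.1656  0.2501] [5.5158 9.7346 1.9934] 35.836470509972926 0.39416656795342897
[291.8782 320.8221] [290.4177 314.4684]
```

View pics/p5.png

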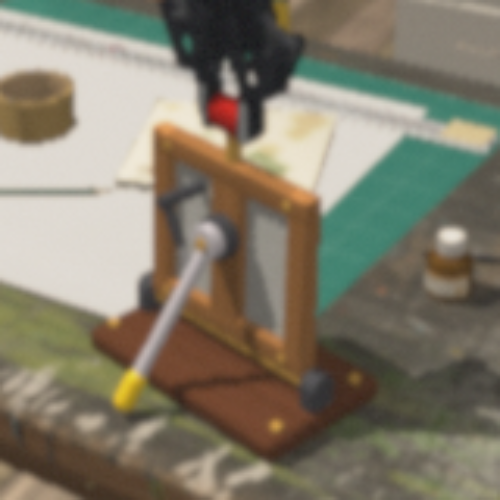

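The frame stands almost upright in the gripper, with the leg tip near the table at (128,390). The estimated angle is about 0.03, so I'll nudge it slightly towards zero and relieve the side load.

Request:
jog_arm([
  [-0.002,0.001,0,0,0,0,0.2],
  [-0.002,0.001,0,0,0,0,0.2],
  [0,0.001,0,0,0,0,0.2],
  [0,0,0,0,0,0,0.2],
  [0,0,0,0,0,0,0.2],
  [0,0,0,0,0,0,0.2],
  [0,0,0,0,0,0,0.2],
  [0,0,0,0,0,0,0.2],
  [0,0,0,0,0,0,0.2],
  [0,0,0,0,0,0,0.2],
])

```text
t: 9.85
eef_pos: [0.5109, -0.1642, 0.2502]
tool_rot: [0.003, 0.135, 0.991, 0.001]
contact_force: [5.0, 5.0, 1.7]
gripper_width: 0.397
grasp_force: 34.8
```

```bash
python3 - <<'E'
from station import bot
from h import *
o=bot.get_obs();s=bot.read_camera("scene")
print(o["eef_pos"],o["contact_force"],o["grasp_force"],np.abs(o["joint_vel"]).max(),blob(s,"yel",(290,314),25)[0])
E
```

```text
[ 0.51089885 -0.16419557  0.25018057] [5.03752072 5.03269296 1.7325716 ] 34.794740080833435 0.0023510446840918856 [290.5974026  315.06493506]
```

Frame upright and still, held at 35 N; handing in.

```bash
python3 -c "
from station import bot
print(bot.hand_in())"
```

```text
the job is handed in; nothing more can be done
None
```

I handed the job in with the kickstand at its lower stop and the frame upright (about 0 to 0.03 rad by my estimate), held still by the stub at about 35 N; the hand-in returned no verdict.

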